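# T-handle wrench from its tube holder into the tool can

### The job

The fixture is bolted down, so clear the wrench away: pull the T-handled socket wrench up out of its upright tube holder, keeping it upright, and lower it, handle up, into the wide empty steel can, letting go only once its foot is well down inside. Leave the screwdriver and the chisel standing in their own holders.

Things in the scene. Friction and masses are not known exactly. Their poses are not given: they have to be found in the camera images.
- wrench: T-handled socket wrench upright in a fixed tube holder (36 mm across, rim 86 mm above the table, bore 28 wide, 74 deep). Steel shank 10 mm thick, foot 20 mm across and 32 long, black crossbar 14 mm thick, 90 long on top; 167 mm tall, 110 to 220 g. Origin: centre of the foot's underside, 12 mm above the table; z up the shank, x along the crossbar, whose centre line is 160 mm above the origin.
- can: wide empty open steel can held to the table by a magnet (fixed): outside diameter 82 mm, inside 76 mm, 100 mm high, inner floor 4 mm above the table. Origin: centre of its underside; z up. It stands to the right (-y) of the three holders, which stand in a row along x, 95 mm or more apart; clutter on the way from them to it is under 100 mm tall.
- screwdriver: bystander: screwdriver with a straight, thick black handle (28 mm), standing handle up in a like holder, top 171 mm above the table. Origin: its tip at the bottom, on its axis; z up to the handle. To be left there.
- chisel: bystander: plain straight round dark steel cold chisel, 18 mm thick and 160 mm long, standing in a like holder, top 172 mm above the table. Origin: centre of its lower end; z up. To be left there.

How it is judged (in metres and radians):
On the way, in this order (a step that is already met when the one before it is completed fails the run):
1. the wrench is pulled clear above its holder, upright to 25 degrees (height (world z) of wrench above 0.088 m and angle between wrench's own z axis and vertical below 0.44 rad), for 0.1 s.
2. the wrench, still held, is lowered into the can until its foot is less than 60 mm above the table (height (world z) of wrench below 0.06 m and horizontal distance between wrench and can below 0.04 m and contact force between the fingers and wrench above 0.5 N), for 0.05 s.
At the end, for the whole second after the job is handed in: The wrench rests in the can: its foot within 40 mm of the can's axis and less than 30 mm above the table, handle up (leaning on the rim is fine, up to 45 degrees), at rest; screwdriver and chisel still in their holders, their lower ends moved less than 40 mm (horizontal distance between wrench and can below 0.04 m and height (world z) of wrench below 0.03 m and angle between wrench's own z axis and vertical below 0.8 rad and linear speed of wrench below 0.05 m/s and distance of each of screwdriver, chisel from where it was at the start of the episode below 0.04 m); the robot touches nothing.
It fails at once if the screwdriver or the chisel is pulled out or knocked out of its holder (lower end moved more than 40 mm) (distance of any of screwdriver, chisel from where it was at the start of the episode above 0.04 m).
It also fails if it takes over 43 s, if anything falls off the work surface, if the arm or the gripper's body presses on something with over 40 N, if the wrist force passes 120 N, or if a joint passes its speed limit or range.

### The arm

A 7-joint arm with a two-finger parallel gripper is mounted at the origin on the work surface. World frame = base frame: x ahead of the robot, y to its left, z up, the work surface at z = 0. Lengths are in m, angles in degrees, forces in N, time in s.
With the tool pointing down it reaches from about 0.4 to 0.875 m from the base axis. Payload 4.4 kg.
Tool frame: the origin (TCP) lies at the very end of the fingers, on their centre line; the grasp point (between the pads) lies 19 mm behind it (bot.grip_depth is the distance from the TCP to the grasp point, in m); z points along the fingers, y is the direction in which the jaws open and shut (so a half turn about z gives the same grasp; the last joint's range is limited). The gripper opens to 85 mm and grips with 20 to 120 N. Pads are 22 mm wide; open, the fingers measure 114 mm over their backs; the gripper's body (76 mm by 85 mm) begins 54 mm behind the grasp point. The pads swing forward as they close: fully open they stand 13 mm farther back than shut.
Start: joints at [-78.197, 36.005, 2.206, 86.941, -1.547, 57.084, -1.146], TCP at [0.174, 0.626, 0.231] pointing down, gripper open.
Joint ranges: [-175.42, 175.42], [-21.48, 121.26], [-71.46, 75.88], [10.55, 141.38], [-63.04, 243.04], [13.31, 113.54], [-168.57, 168.57]. Speed limits (degrees/s): [147.25, 147.25, 180, 180, 180, 180, 180].

### API

Orientations are given as [roll, pitch, yaw] about the fixed x, y, z axes, in that order (R = Rz(yaw) Ry(pitch) Rx(roll)).
In Python, from station import get_obs, optics, workorder, bot gives the robot as it stands. The module is installed in compiled form; this text tells all that it offers.
- The arm moves only by the tool apply_moves, never from a script. Its argument "series" is a list of rows, each an object of numbers: "rx", "ry", "rz": the turn, a rotation vector about the world's x, y, z in degrees; "x", "y", "z": the shift along the world's x, y, z in cm; "jaw": the opening, from 0 (shut) to 1 (fully open). A call has 1 to 12 rows; each row is the pose to reach, as a shift and turn from the pose commanded when the call began; what a row does not reach only later rows make up. A row lasts 1/8 s, in which the tool goes at most 62.5 mm and 10.7 degrees, less where a joint would pass 70% of its speed; a pose out of reach is approached as far as the arm can. A call with a gripper value outside its range is refused whole. The fingers move at their own pace and stop on an object; "newtons" is the grip in N (left out, the last holds). Time passes only in rows, so rows that repeat a pose let the fingers close. It gives the time, the measured TCP pose, the force and the opening at its end, in the units of the state.
- get_obs(): the state, without advancing time (a new reading comes with each control period).
- optics.camera(name): name is "side" or "top"; returns a dict with "pixels" (420x560x3 uint8, red, green, blue), "fov_y" (degrees; the focal length in pixels is half the picture's height over the tangent of half this angle, whatever the lens; pixels are square), "cx", "cy" (the principal point, pixels), "origin" and "rotation" of the camera in the world. Camera axes: x right, y up, looking along -z (the intrinsics and any distortion apply to the point x, -y, -z); pixel columns grow to the right and rows downward; lengths in m; the calibration is good to about 2 mm. A picture is of the moment at which its call begins. There is no depth.
- workorder.job_done(): hands the job in, once; it reports no verdict.
The state is a dict: "clock": time; "qpos": joint angles; "joint_velocities": joint speeds; "joint_efforts": joint torques, N m; "eef_pos": TCP position; "ee_rot": TCP orientation; "contact_force": force on the tool from outside, world axes, zero at the start; "wrist_torque": the same for the moment, N m; "gripper_width": opening from 0.0 (shut) to 1.0 (fully open).
Only numpy, scipy, OpenCV 4.12 (cv2) and the standard library are available. Lean on these libraries where they do the work, as an engineer would, in place of code of your own. Each camera call takes 0.05 s, during which the arm holds its last target. There are 200 camera calls.

## Working session

There is one attempt and no reset: what is moved stays moved. The work goes in short steps, Python scripts to look and compute and a tool call to move; the robot and the scene stay as the last step left them, time stands still between calls to the robot, and variables do not carry over. Pictures are saved under pics/ and viewed, about 8 in all and at most 12, crops included, and the job is handed in when it is done.

Besides the shell and the picture viewer there is one more tool, called after "Emit:" by a JSON object that holds its "op" and its "data", one argument or row to a line. apply_moves: Moves the arm, as the interface text tells. Its arguments: {"type":"object","properties":{"series":{"type":"array","items":{"type":"object","properties":{"rx":{"type":"number"},"ry":{"type":"number"},"rz":{"type":"number"},"x":{"type":"number"},"y":{"type":"number"},"z":{"type":"number"},"jaw":{"type":"number"}}}},"newtons":{"type":"number"}},"required":["series"]}

```bash
mkdir -p pics
python3 - <<'E'
from station import get_obs, optics, workorder, bot
import cv2,numpy as np,pickle
o=get_obs();print(o['clock'],o['eef_pos'],o['ee_rot'],o['gripper_width'],bot.grip_depth)
d={}
for n in('side','top'):
    c=optics.camera(n);d[n]=c
    cv2.imwrite(f'pics/{n}0.png',c['pixels'][:,:,::-1])
    print(n,{k:v for k,v in c.items() if k!='pixels'})
pickle.dump(d,open('d.pkl','wb'))
E
```

```text
0.0 [0.17428229 0.62555525 0.23038578] [-1.79891971e+02  4.56910550e-04  1.64429070e+02] 0.9998874878793297 0.0187
side {'fov_y': 43.31309595085579, 'cx': 277.6376979595515, 'cy': 213.56278735047977, 'origin': array([0.41843938, 0.93142899, 0.63547813]), 'rotation': array([  58.73121297,   -0.94045955, -171.68626691])}
top {'fov_y': 55.277357027982625, 'cx': 285.2853549552209, 'cy': 205.39675109552132, 'origin': array([ 0.39267703, -0.01649494,  0.79240113]), 'rotation': array([ 13.1297365 ,  -0.43389955, -88.41111166])}
```

View pics/side0.png

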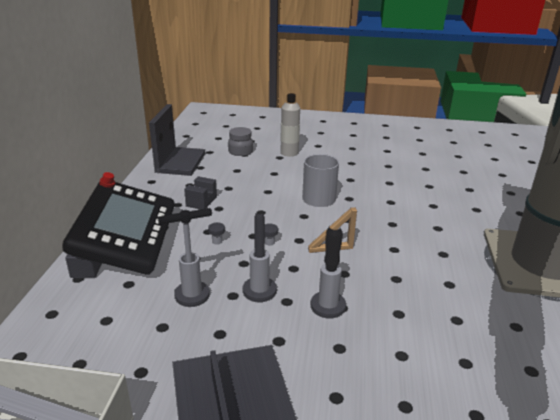

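View pics/top0.png

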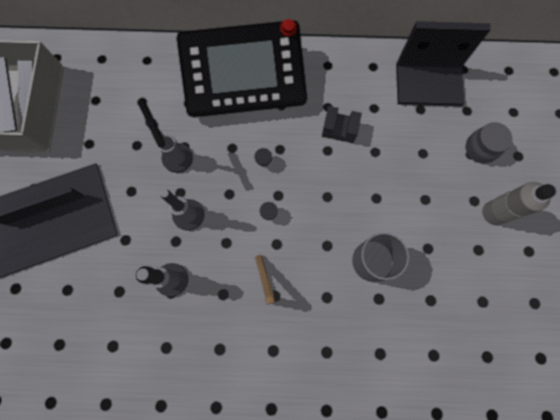

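The side view shows the wrench's crossbar at about (170,218)-(210,212), the chisel at (260,225), the screwdriver at (333,250) and the can at (320,180). In the top view the crossbar runs (142,102)-(170,145), with the chisel at (187,213), the screwdriver at (172,278) and the can rim at (384,257).

```bash
cat > h.py <<'E'
import numpy as np
from scipy.spatial.transform import Rotation as R
def ray(c,u,v):
    f=210/np.tan(np.radians(c['fov_y']/2))
    d=np.array([(u-c['cx'])/f,-(v-c['cy'])/f,-1.])
    return np.array(c['origin']),R.from_euler('xyz',c['rotation'],degrees=True).apply(d)
def plane(c,u,v,z):
    o,d=ray(c,u,v);return o+d*(z-o[2])/d[2]
def proj(c,p):
    f=210/np.tan(np.radians(c['fov_y']/2))
    q=R.from_euler('xyz',c['rotation'],degrees=True).inv().apply(np.array(p)-c['origin'])
    return c['cx']-f*q[0]/q[2],c['cy']+f*q[1]/q[2]
def tri(c1,p1,c2,p2):
    o1,d1=ray(c1,*p1);o2,d2=ray(c2,*p2)
    t=np.linalg.lstsq(np.c_[d1,-d2],o2-o1,rcond=None)[0]
    a,b=o1+t[0]*d1,o2+t[1]*d2
    return (a+b)/2,np.linalg.norm(a-b)
E
python3 - <<'E'
import pickle,cv2,numpy as np
from h import *
d=pickle.load(open('d.pkl','rb'));s,t=d['side'],d['top']
print('bar ends top',plane(t,142,102,.172),plane(t,168,145,.172))
print('bar ends side',plane(s,170,218,.172),plane(s,210,212,.172))
print('chisel',plane(t,172,196,.172),plane(s,260,213,.172))
print('driver',plane(t,150,275,.171),plane(s,334,232,.171))
print('can',plane(t,386,256,.1),plane(s,321,168,.1))
for n,c,(x,y,w,h) in(('a',t,(125,85,75,75)),('b',s,(155,195,75,75))):
    im=cv2.resize(c['pixels'][y:y+h,x:x+w,::-1],None,fx=5.3,fy=5.3,interpolation=cv2.INTER_CUBIC)
    im=np.clip(im*1.5,0,255).astype(np.uint8);globals()[n]=im
cv2.imwrite('pics/c0.png',np.hstack([a,b]))
E
```

```text
bar ends top [0.7092027  0.22915565 0.172     ] [0.63361331 0.17821406 0.172     ]
bar ends side [0.69484026 0.21955127 0.172     ] [0.63469205 0.1895766  0.172     ]
chisel [0.54751439 0.16372738 0.172     ] [0.55092583 0.17831808 0.172     ]
driver [0.42263414 0.18607581 0.171     ] [0.42406334 0.21431416 0.171     ]
can [ 0.46976979 -0.19345945  0.1       ] [ 0.46873497 -0.15748976  0.1       ]
```

View pics/c0.png

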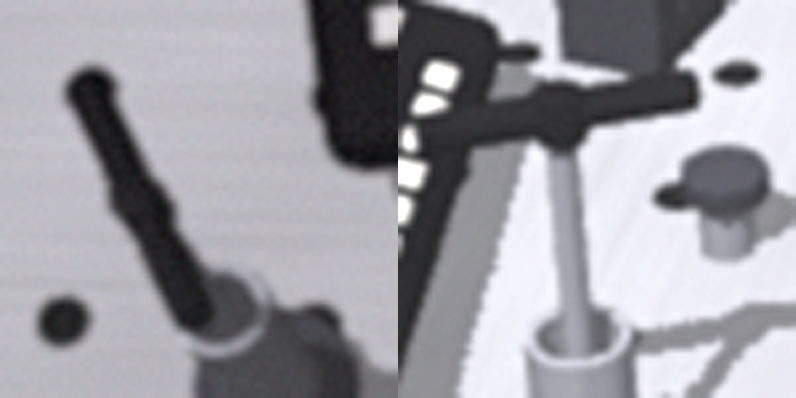

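Run:
```python
import pickle,cv2,numpy as np
from h import *
d=pickle.load(open('d.pkl','rb'));s,t=d['side'],d['top']
for n,a,b in(('hub',(151.4,122.7),(185.9,216.7)),('holder rim',(167,144.5),(190,260)),('chisel',(172,196),(260,213)),('can',(386,256),(321,166)),('red',(289,27),(108,179))):
    print(n,tri(t,a,s,b))
# holes: dark blobs, to plane z=0, both views
H={}
for n,c in d.items():
    g=cv2.cvtColor(c['pixels'],cv2.COLOR_RGB2GRAY)
    m=(g<60).astype(np.uint8)
    k,l,st,ce=cv2.connectedComponentsWithStats(m)
    H[n]=np.array([plane(c,*ce[i],0) for i in range(1,k) if 20<st[i,4]<160])[:,:2]
    print(n,len(H[n]))
from scipy.spatial import cKDTree
for p in H['top'][np.argsort(H['top'][:,0])]:
    dd,i=cKDTree(H['side']).query(p); print(p.round(3),H['side'][i].round(3),round(dd,3))
```

```text
hub (array([0.6715497 , 0.20955481, 0.17132742]), np.float64(0.0016822841971789613))
holder rim (array([0.67014138, 0.20874373, 0.08114833]), np.float64(0.0005654566883737769))
chisel (array([0.55132461, 0.16618064, 0.16410912]), np.float64(0.0035727589403365683))
can (array([ 0.47111125, -0.19708633,  0.08577376]), np.float64(0.0004820457629957112))
red (array([ 0.91487584, -0.01450094,  0.10380476]), np.float64(0.0016008461829629807))
side 37
top 68
[ 0.198 -0.202] [ 0.198 -0.003] 0.199
[ 0.198 -0.302] [ 0.198 -0.003] 0.299
[ 0.198 -0.102] [ 0.198 -0.003] 0.099
[ 0.198 -0.002] [ 0.198 -0.003] 0.001
[0.198 0.198] [0.199 0.197] 0.001
[0.198 0.098] [0.199 0.097] 0.001
[0.198 0.398] [0.199 0.397] 0.002
[0.198 0.298] [0.199 0.298] 0.001
[ 0.198 -0.403] [ 0.198 -0.003] 0.399
[ 0.2   -0.503] [-0.093 -0.847] 0.452
[ 0.298 -0.402] [ 0.299 -0.004] 0.399
[0.298 0.198] [0.299 0.197] 0.001
[0.298 0.098] [0.299 0.097] 0.001
[ 0.298 -0.202] [ 0.299 -0.004] 0.198
[ 0.298 -0.503] [ 0.299 -0.004] 0.499
[0.298 0.298] [0.299 0.297] 0.001
[0.298 0.398] [0.299 0.398] 0.001
[0.298 0.498] [0.299 0.398] 0.
[... 1127 characters left out ...]
.087
[ 0.698 -0.002] [ 0.685 -0.005] 0.014
[ 0.698 -0.302] [ 0.685 -0.005] 0.297
[0.698 0.398] [0.699 0.397] 0.001
[ 0.698 -0.202] [ 0.685 -0.005] 0.198
[ 0.698 -0.501] [ 0.63  -0.913] 0.418
[ 0.699 -0.102] [ 0.685 -0.005] 0.098
[0.756 0.565] [0.799 0.396] 0.175
[0.798 0.398] [0.799 0.396] 0.003
[ 0.798 -0.202] [ 0.685 -0.005] 0.227
[ 0.799 -0.502] [ 0.63  -0.913] 0.444
[ 0.799 -0.599] [ 0.63  -0.913] 0.357
[ 0.799 -0.402] [ 0.685 -0.005] 0.413
[0.881 0.604] [0.9   0.395] 0.21
[0.898 0.398] [0.9   0.395] 0.003
[0.898 0.298] [0.9   0.297] 0.002
[ 0.898 -0.201] [ 0.685 -0.005] 0.29
[ 0.899 -0.502] [ 0.63  -0.913] 0.491
[ 0.899 -0.602] [ 0.63  -0.913] 0.411
[ 0.899 -0.1  ] [ 0.685 -0.005] 0.234
```

Run:
```python
import pickle,cv2,numpy as np
from h import *
d=pickle.load(open('d.pkl','rb'));s,t=d['side'],d['top']
a,b,h=[plane(t,*p,.172)[:2] for p in((142,102),(160.8,143.9),(151.4,122.7))]
print('bar',a,b,h,np.linalg.norm(a-b),np.degrees(np.arctan2(*(a-b)[::-1])))
a,b=[plane(s,*p,.172)[:2] for p in((209.2,212),(185.9,216.7))]
print('side bar',np.degrees(np.arctan2(*(b-a)[::-1])),b)
C=np.array([.471,-.197])
out=[]
for c,(x,y,w,h) in((t,(340,215,90,90)),(s,(275,140,90,90))):
    k=4.4;im=cv2.resize(c['pixels'][y:y+h,x:x+w,::-1],None,fx=k,fy=k,interpolation=cv2.INTER_CUBIC)
    im=np.clip(im*1.4,0,255).astype(np.uint8)
    for z in(0,.1):
        P=[proj(c,(C[0]+.041*np.cos(q),C[1]+.041*np.sin(q),z)) for q in np.linspace(0,6.28,50)]
        cv2.polylines(im,[((np.array(P)-[x,y]+.5)*k).astype(np.int32)],True,(0,0,255),1)
    out.append(im)
cv2.imwrite('pics/can.png',np.hstack(out))
```

```text
bar [0.7092027  0.22915565] [0.63516962 0.19019428] [0.67216828 0.2094764 ] 0.08365934483243621 27.756469791989534
side bar 31.918436193019687 [0.67022969 0.21111699]
```

View pics/can.png

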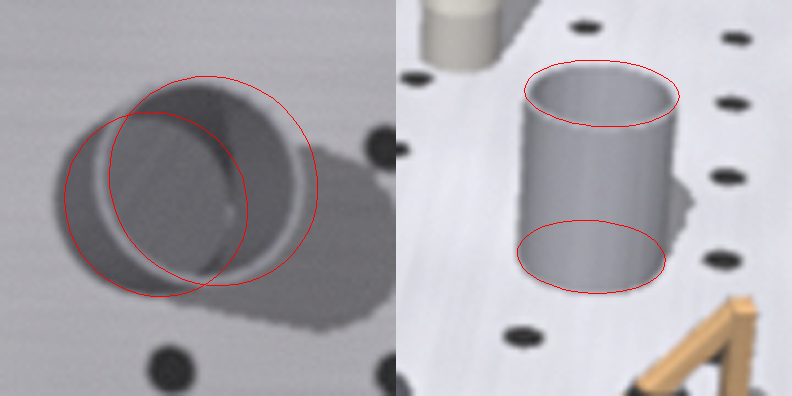

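The can crop shows the top-view rim about 3 px left of the overlay, so the can axis is near (0.470, -0.192). The wrench hub is at (0.6715, 0.2097, 0.171) and its crossbar lies at a yaw of about 29°.

Emit:
{"op": "apply_moves", "data": {
  "series": [
    {"x": 4,"y": -3.5,"rz": -10,"jaw": 0.8},
    {"x": 8,"y": -7,"rz": -20,"jaw": 0.7},
    {"x": 12,"y": -10.5,"rz": -30,"jaw": 0.7},
    {"x": 16,"y": -14,"rz": -40,"jaw": 0.7},
    {"x": 20,"y": -17.5,"rz": -50,"jaw": 0.7},
    {"x": 25,"y": -21,"rz": -60,"jaw": 0.7},
    {"x": 29,"y": -24.5,"rz": -70,"jaw": 0.7},
    {"x": 33,"y": -28,"rz": -80,"jaw": 0.7},
    {"x": 37,"y": -31.5,"rz": -90,"jaw": 0.7},
    {"x": 41,"y": -35,"rz": -100,"jaw": 0.7},
    {"x": 45,"y": -38.5,"rz": -110,"jaw": 0.7},
    {"x": 49.7,"y": -41.6,"rz": -120,"jaw": 0.7}
  ],
  "newtons": 50
}}

```text
schema error: expected keys rx, ry, rz, x, y, z, jaw
```

Emit:
{"op": "apply_moves", "data": {
  "series": [
    {"rz": -8,"jaw": 0.7},
    {"rz": -15,"jaw": 0.7},
    {"rz": -15,"jaw": 0.7},
    {"rz": -15,"jaw": 0.7}
  ]
}}

```text
schema error: expected keys rx, ry, rz, x, y, z, jaw
```

Run:
```python
from station import get_obs, optics
import cv2,numpy as np
from h import *
o=get_obs();print(o['clock'],o['eef_pos'],o['ee_rot'],o['qpos'],o['gripper_width'])
out=[]
for n,(x,y,w,h) in(('top',(90,40,180,180)),('side',(110,130,180,180))):
    c=optics.camera(n);out.append(cv2.resize(c['pixels'][y:y+h,x:x+w,::-1],None,fx=2.2,fy=2.2))
    print(n,proj(c,o['eef_pos']))
cv2.imwrite('pics/pre.png',np.hstack(out))
```

```text
0.1 [0.17430827 0.62560546 0.230491  ] [-1.79902396e+02  3.30709970e-04  1.64429175e+02] [-78.19747846  36.0523666    2.20186993  86.99096953  -1.54710679
  57.08390923  -1.14476709] 1.0018495732604726
top (np.float64(-241.05631070400273), np.float64(465.0896304402297))
side (np.float64(612.2773013147917), np.float64(466.9992254950964))
```

View pics/pre.png

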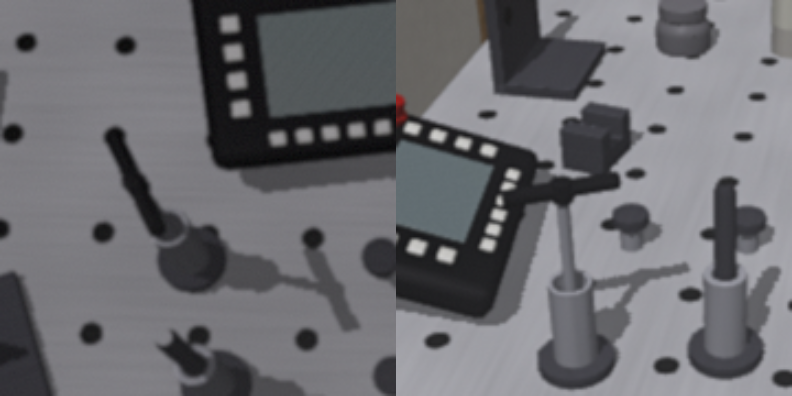

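The moves were refused because every key is required, so nothing moved. I'll resend them with all keys.

Emit:
{"op": "apply_moves", "data": {
  "series": [
    {"x": 4,"y": -3.5,"z": 0,"rx": 0,"ry": 0,"rz": -10,"jaw": 0.8},
    {"x": 8,"y": -7,"z": 0,"rx": 0,"ry": 0,"rz": -20,"jaw": 0.7},
    {"x": 12,"y": -10.5,"z": 0,"rx": 0,"ry": 0,"rz": -30,"jaw": 0.7},
    {"x": 16,"y": -14,"z": 0,"rx": 0,"ry": 0,"rz": -40,"jaw": 0.7},
    {"x": 20,"y": -17.5,"z": 0,"rx": 0,"ry": 0,"rz": -50,"jaw": 0.7},
    {"x": 25,"y": -21,"z": 0,"rx": 0,"ry": 0,"rz": -60,"jaw": 0.7},
    {"x": 29,"y": -24.5,"z": 0,"rx": 0,"ry": 0,"rz": -70,"jaw": 0.7},
    {"x": 33,"y": -28,"z": 0,"rx": 0,"ry": 0,"rz": -80,"jaw": 0.7},
    {"x": 37,"y": -31.5,"z": 0,"rx": 0,"ry": 0,"rz": -90,"jaw": 0.7},
    {"x": 41,"y": -35,"z": 0,"rx": 0,"ry": 0,"rz": -100,"jaw": 0.7},
    {"x": 45,"y": -38.5,"z": 0,"rx": 0,"ry": 0,"rz": -110,"jaw": 0.7},
    {"x": 49.7,"y": -41.6,"z": 0,"rx": 0,"ry": 0,"rz": -120,"jaw": 0.7}
  ],
  "newtons": 50
}}

```text
clock: 1.7
eef_pos: [0.6723, 0.2091, 0.2313]
ee_rot: [-180.0, 0.0, 44.1]
contact_force: [0.4, 0.5, -0.5]
gripper_width: 0.699
```

Emit:
{"op": "apply_moves", "data": {
  "series": [
    {"x": 0,"y": 0,"z": 0,"rx": 0,"ry": 0,"rz": -8,"jaw": 0.7},
    {"x": 0,"y": 0,"z": 0,"rx": 0,"ry": 0,"rz": -15,"jaw": 0.7},
    {"x": 0,"y": 0,"z": 0,"rx": 0,"ry": 0,"rz": -15,"jaw": 0.7},
    {"x": 0,"y": 0,"z": 0,"rx": 0,"ry": 0,"rz": -15,"jaw": 0.7}
  ]
}}

```text
clock: 2.2
eef_pos: [0.6713, 0.2104, 0.2312]
ee_rot: [-180.0, 0.0, 29.6]
contact_force: [-0.1, -0.1, 0.2]
gripper_width: 0.699
```

Run:
```python
from station import get_obs, optics
import cv2,numpy as np
from h import *
o=get_obs();print(o['clock'],o['eef_pos'],o['ee_rot'],o['qpos'],o['gripper_width'])
out=[]
for n,(x,y,w,h) in(('top',(90,40,180,180)),('side',(110,130,180,180))):
    c=optics.camera(n);out.append(cv2.resize(c['pixels'][y:y+h,x:x+w,::-1],None,fx=2.2,fy=2.2))
    print(n,proj(c,o['eef_pos']))
cv2.imwrite('pics/pre2.png',np.hstack(out))
```

```text
2.2 [0.6712758  0.21040842 0.23117326] [-1.79990209e+02  1.28452556e-02  2.95631707e+01] [-38.4491813   45.49486748  37.64772595  77.76219095 -28.42903509
  66.23321666 -58.16858965] 0.6991214900638405
top (np.float64(138.36517107566226), np.float64(106.56696825155366))
side (np.float64(182.68606933392857), np.float64(185.04841234906837))
```

View pics/pre2.png

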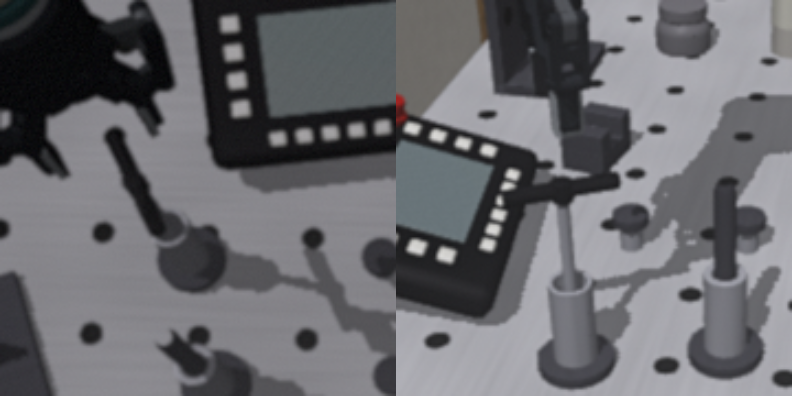

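The fingers straddle the crossbar: tips at about (67,175) and (155,130) in the top crop, and in the side crop the gripper is right above the hub. I'll descend and grip.

Emit:
{"op": "apply_moves", "data": {
  "series": [
    {"x": 0,"y": 0,"z": -2.5,"rx": 0,"ry": 0,"rz": 0,"jaw": 0.7},
    {"x": 0,"y": 0,"z": -5,"rx": 0,"ry": 0,"rz": 0,"jaw": 0.7},
    {"x": 0,"y": 0,"z": -7,"rx": 0,"ry": 0,"rz": 0,"jaw": 0.7},
    {"x": 0,"y": 0,"z": -7.8,"rx": 0,"ry": 0,"rz": 0,"jaw": 0.7},
    {"x": 0,"y": 0,"z": -7.8,"rx": 0,"ry": 0,"rz": 0,"jaw": 0.7}
  ]
}}

```text
clock: 2.92
eef_pos: [0.6715, 0.2101, 0.1531]
ee_rot: [180.0, 0.0, 29.4]
contact_force: [0.1, 0.3, 0.6]
gripper_width: 0.7
```

Emit:
{"op": "apply_moves", "data": {
  "series": [
    {"x": 0,"y": 0,"z": 0,"rx": 0,"ry": 0,"rz": 0,"jaw": 0.4},
    {"x": 0,"y": 0,"z": 0,"rx": 0,"ry": 0,"rz": 0,"jaw": 0.3},
    {"x": 0,"y": 0,"z": 0,"rx": 0,"ry": 0,"rz": 0,"jaw": 0.2},
    {"x": 0,"y": 0,"z": 0,"rx": 0,"ry": 0,"rz": 0,"jaw": 0},
    {"x": 0,"y": 0,"z": 0,"rx": 0,"ry": 0,"rz": 0,"jaw": 0},
    {"x": 0,"y": 0,"z": 0,"rx": 0,"ry": 0,"rz": 0,"jaw": 0},
    {"x": 0,"y": 0,"z": 0,"rx": 0,"ry": 0,"rz": 0,"jaw": 0}
  ],
  "newtons": 50
}}

```text
clock: 3.8
eef_pos: [0.6719, 0.2103, 0.1539]
ee_rot: [180.0, -0.1, 29.4]
contact_force: [-0.8, 0.3, 5.4]
gripper_width: 0.151
```

Emit:
{"op": "apply_moves", "data": {
  "series": [
    {"x": 0,"y": 0,"z": 1,"rx": 0,"ry": 0,"rz": 0,"jaw": 0},
    {"x": 0,"y": 0,"z": 2,"rx": 0,"ry": 0,"rz": 0,"jaw": 0},
    {"x": 0,"y": 0,"z": 3,"rx": 0,"ry": 0,"rz": 0,"jaw": 0},
    {"x": 0,"y": 0,"z": 4,"rx": 0,"ry": 0,"rz": 0,"jaw": 0},
    {"x": 0,"y": 0,"z": 4,"rx": 0,"ry": 0,"rz": 0,"jaw": 0}
  ]
}}

```text
clock: 4.42
eef_pos: [0.6721, 0.2102, 0.1945]
ee_rot: [180.0, -0.1, 29.4]
contact_force: [-0.0, -0.8, -1.6]
gripper_width: 0.144
```

Run:
```python
from station import get_obs, optics
import cv2,numpy as np
out=[]
for n,(x,y,w,h) in(('top',(90,40,180,180)),('side',(110,130,180,180))):
    c=optics.camera(n);out.append(cv2.resize(c['pixels'][y:y+h,x:x+w,::-1],None,fx=2.2,fy=2.2))
cv2.imwrite('pics/lift.png',np.hstack(out))
```

```text
(no output)
```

View pics/lift.png

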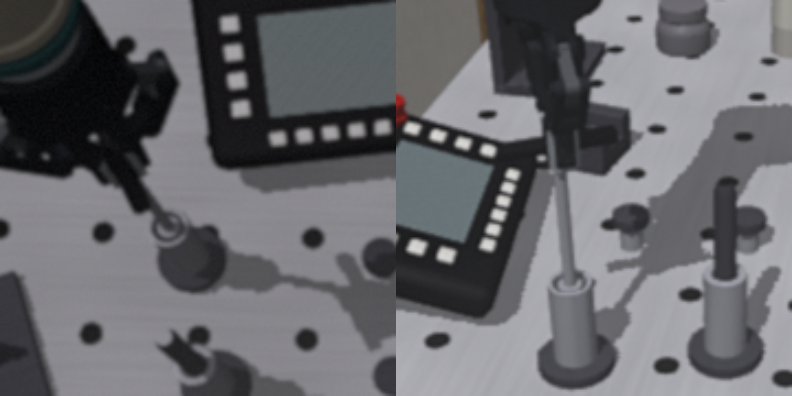

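The wrench is held at the hub and has risen with the tool, upright, with its foot collar visible at the holder mouth (570,285). I'll lift it the rest of the way and carry it to the can: dx -20.2 cm, dy -40.2 cm.

Emit:
{"op": "apply_moves", "data": {
  "series": [
    {"x": 0,"y": 0,"z": 1.5,"rx": 0,"ry": 0,"rz": 0,"jaw": 0},
    {"x": 0,"y": 0,"z": 3,"rx": 0,"ry": 0,"rz": 0,"jaw": 0},
    {"x": 0,"y": 0,"z": 5,"rx": 0,"ry": 0,"rz": 0,"jaw": 0},
    {"x": 0,"y": 0,"z": 7,"rx": 0,"ry": 0,"rz": 0,"jaw": 0},
    {"x": 0,"y": 0,"z": 9,"rx": 0,"ry": 0,"rz": 0,"jaw": 0},
    {"x": 0,"y": 0,"z": 9.5,"rx": 0,"ry": 0,"rz": 0,"jaw": 0},
    {"x": 0,"y": 0,"z": 9.5,"rx": 0,"ry": 0,"rz": 0,"jaw": 0}
  ]
}}

```text
clock: 5.4
eef_pos: [0.6715, 0.2101, 0.2887]
ee_rot: [180.0, -0.0, 29.4]
contact_force: [0.2, 0.2, -1.6]
gripper_width: 0.142
```

Emit:
{"op": "apply_moves", "data": {
  "series": [
    {"x": -0.7,"y": -1.4,"z": 0,"rx": 0,"ry": 0,"rz": 0,"jaw": 0},
    {"x": -2,"y": -4,"z": 0,"rx": 0,"ry": 0,"rz": 0,"jaw": 0},
    {"x": -4,"y": -8,"z": 0,"rx": 0,"ry": 0,"rz": 0,"jaw": 0},
    {"x": -6,"y": -12,"z": 0,"rx": 0,"ry": 0,"rz": 0,"jaw": 0},
    {"x": -8,"y": -16,"z": 0,"rx": 0,"ry": 0,"rz": 0,"jaw": 0},
    {"x": -10,"y": -20,"z": 0,"rx": 0,"ry": 0,"rz": 0,"jaw": 0},
    {"x": -12,"y": -24,"z": 0,"rx": 0,"ry": 0,"rz": 0,"jaw": 0},
    {"x": -14,"y": -28,"z": 0,"rx": 0,"ry": 0,"rz": 0,"jaw": 0},
    {"x": -16,"y": -32,"z": 0,"rx": 0,"ry": 0,"rz": 0,"jaw": 0},
    {"x": -18,"y": -36,"z": 0,"rx": 0,"ry": 0,"rz": 0,"jaw": 0},
    {"x": -19.5,"y": -39,"z": 0,"rx": 0,"ry": 0,"rz": 0,"jaw": 0},
    {"x": -20.2,"y": -40.2,"z": 0,"rx": 0,"ry": 0,"rz": 0,"jaw": 0}
  ]
}}

```text
clock: 6.9
eef_pos: [0.4671, -0.194, 0.2882]
ee_rot: [-180.0, 0.1, 29.2]
contact_force: [0.0, 0.8, -1.9]
gripper_width: 0.143
```

Emit:
{"op": "apply_moves", "data": {
  "series": [
    {"x": 0,"y": 0,"z": 0,"rx": 0,"ry": 0,"rz": 0,"jaw": 0},
    {"x": 0,"y": 0,"z": 0,"rx": 0,"ry": 0,"rz": 0,"jaw": 0}
  ]
}}

```text
clock: 7.15
eef_pos: [0.4701, -0.1902, 0.288]
ee_rot: [-179.9, -0.0, 29.6]
contact_force: [-0.2, -0.2, -2.3]
gripper_width: 0.141
```

Run:
```python
from station import get_obs, optics
import cv2,numpy as np
from h import *
o=get_obs();p=o['eef_pos']
out=[]
for n,(x,y,w,h) in(('top',(290,140,180,180)),('side',(230,60,180,180))):
    c=optics.camera(n);k=2.2;im=cv2.resize(c['pixels'][y:y+h,x:x+w,::-1],None,fx=k,fy=k)
    q=(np.array(proj(c,(p[0],p[1],p[2]+.019-.16)))-[x,y]+.5)*k
    cv2.circle(im,tuple(int(v) for v in q),3,(0,0,255),1);out.append(im)
cv2.imwrite('pics/overcan.png',np.hstack(out))
```

```text
(no output)
```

View pics/overcan.png

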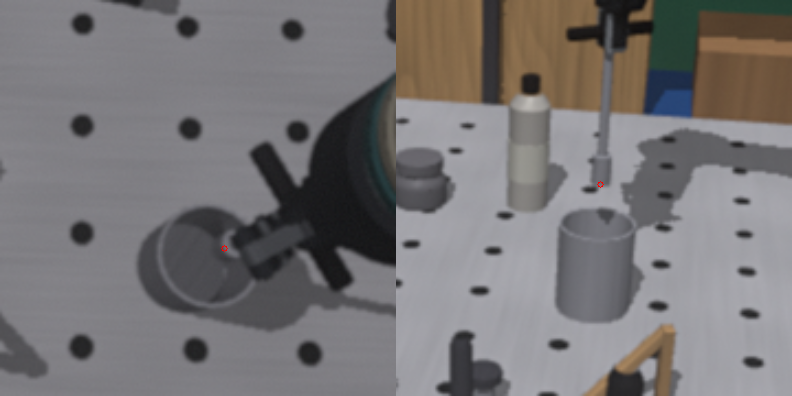

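The foot sits within about 2 px of its predicted point (600,184 in the side crop), above the can mouth, and the wrench hangs upright. I'll lower it 13.5 cm.

Emit:
{"op": "apply_moves", "data": {
  "series": [
    {"x": 0,"y": -0.1,"z": -1.5,"rx": 0,"ry": 0,"rz": 0,"jaw": 0},
    {"x": 0,"y": -0.1,"z": -3,"rx": 0,"ry": 0,"rz": 0,"jaw": 0},
    {"x": 0,"y": -0.1,"z": -4.5,"rx": 0,"ry": 0,"rz": 0,"jaw": 0},
    {"x": 0,"y": -0.1,"z": -6,"rx": 0,"ry": 0,"rz": 0,"jaw": 0},
    {"x": 0,"y": -0.1,"z": -7.5,"rx": 0,"ry": 0,"rz": 0,"jaw": 0},
    {"x": 0,"y": -0.1,"z": -9,"rx": 0,"ry": 0,"rz": 0,"jaw": 0},
    {"x": 0,"y": -0.1,"z": -10.5,"rx": 0,"ry": 0,"rz": 0,"jaw": 0},
    {"x": 0,"y": -0.1,"z": -12,"rx": 0,"ry": 0,"rz": 0,"jaw": 0},
    {"x": 0,"y": -0.1,"z": -13,"rx": 0,"ry": 0,"rz": 0,"jaw": 0},
    {"x": 0,"y": -0.1,"z": -13.5,"rx": 0,"ry": 0,"rz": 0,"jaw": 0},
    {"x": 0,"y": -0.1,"z": -13.5,"rx": 0,"ry": 0,"rz": 0,"jaw": 0}
  ]
}}

```text
clock: 8.62
eef_pos: [0.4695, -0.1929, 0.1532]
ee_rot: [-180.0, 0.0, 29.4]
contact_force: [-0.3, 0.1, -1.5]
gripper_width: 0.148
```

Emit:
{"op": "apply_moves", "data": {
  "series": [
    {"x": 0,"y": 0,"z": -0.3,"rx": 0,"ry": 0,"rz": 0,"jaw": 0},
    {"x": 0,"y": 0,"z": -0.6,"rx": 0,"ry": 0,"rz": 0,"jaw": 0},
    {"x": 0,"y": 0,"z": -0.6,"rx": 0,"ry": 0,"rz": 0,"jaw": 0}
  ]
}}

```text
clock: 9.0
eef_pos: [0.4694, -0.1927, 0.1472]
ee_rot: [-180.0, 0.0, 29.4]
contact_force: [-1.4, 0.5, -1.4]
gripper_width: 0.145
```

Emit:
{"op": "apply_moves", "data": {
  "series": [
    {"x": 0,"y": 0,"z": -0.1,"rx": 0,"ry": 0,"rz": 0,"jaw": 0},
    {"x": 0,"y": 0,"z": -0.2,"rx": 0,"ry": 0,"rz": 0,"jaw": 0},
    {"x": 0,"y": 0,"z": -0.2,"rx": 0,"ry": 0,"rz": 0,"jaw": 0}
  ]
}}

```text
clock: 9.38
eef_pos: [0.4699, -0.1932, 0.1459]
ee_rot: [179.9, -0.1, 29.4]
contact_force: [-0.2, 0.6, 3.5]
gripper_width: 0.143
```

The force in z has turned upward, so the foot is on the can floor. I'll release and retreat straight up.

Emit:
{"op": "apply_moves", "data": {
  "series": [
    {"x": 0,"y": 0,"z": 0,"rx": 0,"ry": 0,"rz": 0,"jaw": 0.2},
    {"x": 0,"y": 0,"z": 0,"rx": 0,"ry": 0,"rz": 0,"jaw": 0.3},
    {"x": 0,"y": 0,"z": 0,"rx": 0,"ry": 0,"rz": 0,"jaw": 0.5},
    {"x": 0,"y": 0,"z": 0,"rx": 0,"ry": 0,"rz": 0,"jaw": 0.7},
    {"x": 0,"y": 0,"z": 0,"rx": 0,"ry": 0,"rz": 0,"jaw": 0.8},
    {"x": 0,"y": 0,"z": 0,"rx": 0,"ry": 0,"rz": 0,"jaw": 0.8},
    {"x": 0,"y": 0,"z": 2,"rx": 0,"ry": 0,"rz": 0,"jaw": 0.8},
    {"x": 0,"y": 0,"z": 4,"rx": 0,"ry": 0,"rz": 0,"jaw": 0.8},
    {"x": 0,"y": 0,"z": 7,"rx": 0,"ry": 0,"rz": 0,"jaw": 0.8},
    {"x": 0,"y": 0,"z": 11,"rx": 0,"ry": 0,"rz": 0,"jaw": 0.8},
    {"x": 0,"y": 0,"z": 15,"rx": 0,"ry": 0,"rz": 0,"jaw": 0.8},
    {"x": 0,"y": 0,"z": 15,"rx": 0,"ry": 0,"rz": 0,"jaw": 0.8}
  ]
}}

```text
clock: 10.88
eef_pos: [0.471, -0.1939, 0.298]
ee_rot: [179.7, -0.2, 29.4]
contact_force: [0.4, -0.4, -0.3]
gripper_width: 0.797
```

Run:
```python
from station import get_obs, optics
import cv2,numpy as np
o=get_obs();print(o['clock'],o['eef_pos'],o['contact_force'])
out=[cv2.resize(optics.camera(n)['pixels'][:,:,::-1],(400,300)) for n in('top','side')]
cv2.imwrite('pics/end.png',np.hstack(out))
```

```text
10.875 [ 0.47098407 -0.19392001  0.2980054 ] [ 0.35101653 -0.44473108 -0.28800554]
```

View pics/end.png

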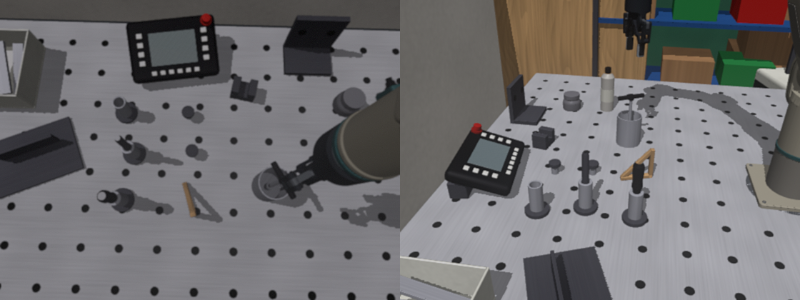

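The wrench stands handle up in the can (628,115), the gripper is well above it, and the chisel (585,180) and screwdriver (637,190) are still in their holders. I'll let it settle, check that it is still, and hand in.

Emit:
{"op": "apply_moves", "data": {
  "series": [
    {"x": 0,"y": 0,"z": 0,"rx": 0,"ry": 0,"rz": 0,"jaw": 0.8},
    {"x": 0,"y": 0,"z": 0,"rx": 0,"ry": 0,"rz": 0,"jaw": 0.8},
    {"x": 0,"y": 0,"z": 0,"rx": 0,"ry": 0,"rz": 0,"jaw": 0.8},
    {"x": 0,"y": 0,"z": 0,"rx": 0,"ry": 0,"rz": 0,"jaw": 0.8},
    {"x": 0,"y": 0,"z": 0,"rx": 0,"ry": 0,"rz": 0,"jaw": 0.8},
    {"x": 0,"y": 0,"z": 0,"rx": 0,"ry": 0,"rz": 0,"jaw": 0.8},
    {"x": 0,"y": 0,"z": 0,"rx": 0,"ry": 0,"rz": 0,"jaw": 0.8},
    {"x": 0,"y": 0,"z": 0,"rx": 0,"ry": 0,"rz": 0,"jaw": 0.8}
  ]
}}

```text
clock: 11.98
eef_pos: [0.4695, -0.1929, 0.2953]
ee_rot: [180.0, -0.0, 29.4]
contact_force: [0.2, -1.2, 0.2]
gripper_width: 0.799
```

Run:
```python
from station import optics, workorder
import cv2,numpy as np
a=optics.camera('side')['pixels'].astype(int)
for _ in range(4): b=optics.camera('side')['pixels'].astype(int)
print(abs(a-b)[110:210,280:370].max(),abs(a-b)[110:210,280:370].mean())
e=cv2.resize(cv2.imread('pics/end.png')[:,400:],(560,420)).astype(int)
print(abs(b[:,:,::-1]-e)[120:210,290:360].mean())
cv2.imwrite('pics/fin.png',cv2.resize(b[100:220,270:370,::-1].astype(np.uint8),None,fx=3,fy=3))
```

```text
3 0.45281481481481484
2.3913756613756614
```

View pics/fin.png

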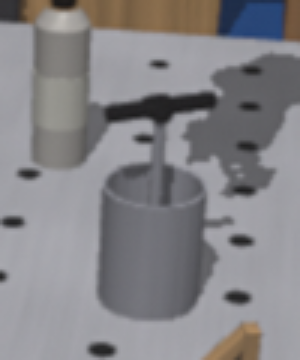

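The final crop shows the wrench standing upright in the middle of the can, hub at (160,107), and it is not moving. I'm handing in.

```bash
python3 -c "
from station import workorder;print(workorder.job_done())"
```

```text
the job is handed in; nothing more can be done
None
```

The wrench is now standing handle up in the can, and the job was handed in at about 12 s of the 43 s allowed. I gripped the wrench by its crossbar hub, pulled it straight up and carried it over with its foot about 0.147 m above the table. I let go only after the force reading turned upward (+3.5 N), showing the foot was on the can floor, then backed the gripper off about 15 cm straight up.

**Last checks:**
- **Wrench:** it stands upright in the can. Side-camera frames taken over about 0.2 s differ only by noise (at most 3 grey levels).
- **Bystanders:** in the last full view, before the final 1 s settling wait, the screwdriver and chisel stood in their holders.
- **Gripper:** it is clear of everything, and the contact force reads about 1 N or less, close to the noise level.

**Disagreements:**
- **Can position:** my first estimate of the can's axis was about 6 mm off in y. I corrected it against the rim in the top image before moving.
- **Crossbar direction:** the two cameras gave 27.8° and 31.9°. I gripped at 29.4°, and it held.
- **Refused moves:** my first two move calls were refused because every key is required in each row. Nothing moved.

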